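Unlock the slit lamp's carriage with its gate lever

ROBOT

A 7-joint arm with a two-finger parallel gripper is mounted at the origin on the work surface. World frame = base frame: x ahead of the robot, y to its left, z up, the work surface at z = 0. Lengths are in mm, angles in rad, forces in N, time in s.
With the tool pointing down it reaches from about 425 to 925 mm from the base axis. Payload 6.8 kg.
Tool frame: the origin (TCP) lies midway between the tips of the shut fingers; the grasp point (between the pads) lies 19 mm behind it; z points along the fingers, y is the direction in which the jaws open and shut (so a half turn about z gives the same grasp; the last joint's range is limited). The gripper opens to 88 mm and grips with 3 to 60 N. Pads are 20 mm wide; open, the fingers measure 115 mm over their backs; the gripper's body (75 mm by 178 mm) begins 61 mm behind the grasp point.
Start: joints at [-1.22, 0.477, 0.022, 1.555, -0.011, 1.109, -0.083], TCP at [298.938, 605.214, 222.664] pointing down, gripper open.
Joint ranges: [-2.96, 2.96], [-0.34, 2.1], [-1.41, 1.46], [0.24, 2.44], [-1.37, 4.51], [0.17, 1.92], [-2.96, 2.96]. Speed limits (rad/s): [2.39, 2.39, 3.14, 3.14, 3.14, 3.14, 3.14].

INTERFACE

Orientations are given as a rotation vector (axis times angle).
In Python, from bench import monitor, eyes, workorder gives the robot as it stands.
- The arm moves only by the tool drive_tool, never from a script. Its argument "targets" is a list of rows, each a list of 5 numbers: the opening, from 0 (shut) to 1 (fully open), then the shift along the tool's x, y, z in mm, then the turn about the tool's z in rad. In form: [[jaw, dx, dy, dz, roll], ...]. A call has exactly 10 rows; each row is the pose to reach, as a shift and turn from the pose measured when the call began, along the tool's axes at that moment; what a row does not reach only later rows make up. A row lasts 1/10 s, in which the tool goes at most 50 mm and 8.59 degrees, less where a joint would pass 70% of its speed; a pose out of reach is approached as far as the arm can. A call with a gripper value outside its range is refused whole. The fingers move at their own pace and stop on an object; "grip_force" is the grip in N (left out, the last holds). Time passes only in rows, so rows that repeat a pose let the fingers close, or fill a call up. It gives the time, the measured TCP pose, the force and the opening at its end, in the units of the state.
- monitor.get_obs(): the state, without advancing time (a new reading comes with each control period).
- eyes.get_image(name): name is "scene" or "top"; returns a dict with "image" (384x512x3 uint8, red, green, blue), "z_map" (384x512 float32, mm along the optical axis (not along the pixel's ray), 0 where there is no reading), "camera_matrix" (3x3 intrinsics, pixels), "dist_coeffs" ([k1, k2, p1, p2, k3] as OpenCV has them; the pictures are not rectified), "R" (3x3) and "t" (3): a world point X has camera coordinates R X + t. Camera axes: x right, y down, z forward; pixel columns grow to the right and rows downward; lengths in mm; the calibration is good to about 2 mm. A picture is of the moment at which its call begins.
- workorder.sign_off(): hands the job in, once; it reports no verdict.
The state is a dict: "clock": time; "qpos": joint angles; "qvel": joint speeds; "effort": joint torques, N m; "position": TCP position; "tool_rot": TCP orientation; "force": force on the tool from outside, world axes, zero at the start; "wrist_torque": the same for the moment, N m; "grip_width": finger opening in mm.
Only numpy, scipy, OpenCV 4.12 (cv2) and the standard library are available. Lean on these libraries where they do the work, as an engineer would, in place of code of your own. Each camera call takes 0.05 s, during which the arm holds its last target.

TASK

Take the slit lamp's carriage lock out of its parked position: move the lever that stands in the zigzag slot along that slot, round both corners, fully to the far end, and let go of it there. Leave the lever in the straight slot as it is.

Things in the scene. Friction and masses are not known exactly. Their poses are not given: they have to be found in the camera images.
- gate: Fixed control, grey with a white top plate, 150 (x) by 120 (y) mm, plate top 48 mm above the table; yaw up to 0.6 rad either way. Origin: centre of its underside, z up. A zigzag slot, 20 mm wide, 11 mm deep, cut in the plate; its centre line in this frame, x, y in mm: parked end (-40, -22), first corner (0, -22), second corner (0, 22), far end (40, 22). End walls 10 mm beyond the ends.
- lever_grip (a point): Centre, 100 mm above the table, of the lever's black grip in the zigzag slot: upright cylinder, 24 mm across, 44 mm tall, on a 12 mm steel stem with 4 mm play either side in the slot. The lever cannot tilt, turn or lift; it slides level, stopped by the slot's edges. About 3 N move it and it stays where left. It starts within 12 mm of the parked end.
- straight_grip (a point): Centre of the grip of the other lever, of the same shape, size and height, in a second fixed control of the same size whose slot is straight, 100 mm long. The two controls may have changed places. This lever is not to be moved.
Things that resemble listed ones, but are neither listed nor needed, are in the scene too. Leave any orange or purple look-alike of the gate alone.

How it is judged (in metres and radians):
On the way, in this order (a step that is already met when the one before it is completed fails the run):
1. the lever reaches the first corner of the zigzag slot (x of lever_grip in the frame of gate above -0.012 m and y of lever_grip in the frame of gate below -0.005 m), for 0.02 s.
2. the lever reaches the second corner (y of lever_grip in the frame of gate above 0.01 m and x of lever_grip in the frame of gate below 0.018 m), for 0.02 s.
At the end, for the whole second after the job is handed in: The lever of the zigzag slot stands at the far end of its slot, no more than 12 mm short of the end point (its x in the control's frame above 28 mm, y above 10 mm), and has been let go (x of lever_grip in the frame of gate above 0.028 m and y of lever_grip in the frame of gate above 0.01 m); the robot touches nothing.
It fails at once if the lever in the straight slot was moved by more than 10 mm (distance of straight_grip from where it was at the start of the episode above 0.01 m).
It also fails if it takes over 35 s, if anything falls off the work surface, if the arm or the gripper's body presses on something with over 40 N, if the wrist force passes 120 N, or if a joint passes its speed limit or range.

## Working session

There is one attempt and no reset: what is moved stays moved. The work goes in short steps, Python scripts to look and compute and a tool call to move; the robot and the scene stay as the last step left them, time stands still between calls to the robot, and variables do not carry over. Pictures are saved under pics/ and viewed, and the job is handed in when it is done.

Besides the shell and the picture viewer there is one more tool, called after ">>>" as name([rows], argument=value, ...), one row to a line, values as JSON. drive_tool: Moves the arm, as the interface text tells. Its arguments: {"type":"object","properties":{"targets":{"type":"array"},"grip_force":{"type":"number"}},"required":["targets"]}

```bash
mkdir -p pics; ls; python3 - <<'E'
from bench import monitor, eyes
import cv2, pickle
o=monitor.get_obs(); print({k:o[k] for k in('clock','position','tool_rot','force','grip_width')})
d={}
for n in('scene','top'):
    d[n]=eyes.get_image(n); cv2.imwrite(f'pics/{n}0.png',d[n]['image'][:,:,::-1]); print(n,d[n]['R'],d[n]['t'],d[n]['camera_matrix'],d[n]['dist_coeffs'])
pickle.dump(d,open('d0.pkl','wb'))
E
```

```text
pics
{'clock': 0.0, 'position': array([298.69050304, 604.66374288, 221.70803211]), 'tool_rot': array([-7.14260591e-01, -3.05903245e+00,  2.79770684e-03]), 'force': array([ 0.18759525, -0.11728583, -0.55490704]), 'grip_width': 87.43737894923247}
scene [[-0.15996329  0.98712173  0.00155942]
 [ 0.72020289  0.1177891  -0.68369111]
 [-0.67507003 -0.10824238 -0.72976985]] [ 171.74131293 -306.02830796 1377.10956887] [[346.7165645    0.         258.2948061 ]
 [  0.         346.7165645  190.29339349]
 [  0.           0.           1.        ]] [-0.03591016  0.          0.          0.          0.        ]
top [[-0.01267401 -0.99949771 -0.02904635]
 [-0.98868928  0.01686781 -0.1490268 ]
 [ 0.14944189  0.02682905 -0.98840646]] [ -78.51002624  523.361519   1452.44400388] [[492.98418287   0.         251.2518386 ]
 [  0.         492.98418287 192.83933945]
 [  0.           0.           1.        ]] [-0.13468659  0.          0.          0.          0.        ]
```

View pics/scene0.png

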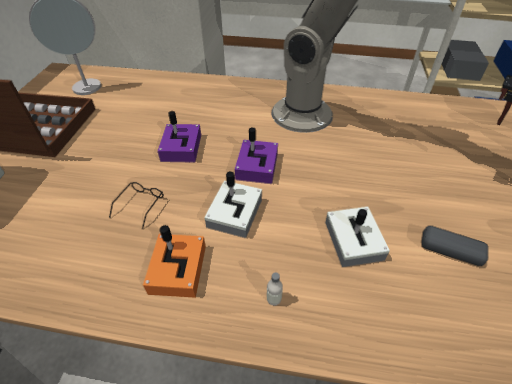

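View pics/top0.png

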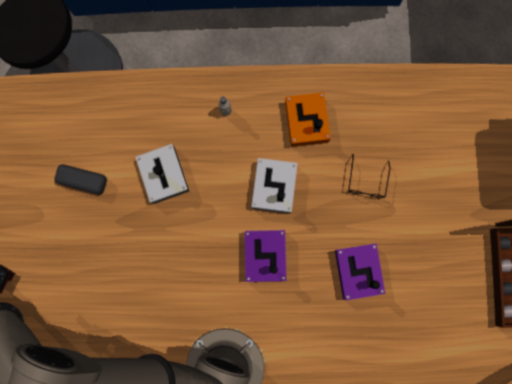

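Candidates: white with a zigzag slot at top (274,186) / scene (235,205); white with a straight slot at top (161,174) / scene (357,235); orange and purple look-alikes at top (307,119), (265,256), (360,271). The white zigzag fits the gate. I'll confirm it enlarged and measure it.

```bash
cat > h.py <<'E'
import numpy as np, cv2, pickle
def cast(v,px,z):
    p=cv2.undistortPoints(np.array(px,float).reshape(-1,1,2),v['camera_matrix'],np.array(v['dist_coeffs']))[:,0]
    r=np.c_[p,np.ones(len(p))]@v['R']; c=-v['R'].T@v['t']
    return c+r*((z-c[2])/r[:,2])[:,None]
def proj(v,X):
    return cv2.projectPoints(np.array(X,float).reshape(-1,1,3),cv2.Rodrigues(np.array(v['R']))[0],np.array(v['t']),v['camera_matrix'],np.array(v['dist_coeffs']))[0][:,0]
def plate(v,box):
    x0,y0,x1,y1=box; im=v['image'][y0:y1,x0:x1].astype(int)
    m=((im.min(2)>135)&(im.max(2)-im.min(2)<30)).astype(np.uint8)
    cs=cv2.findContours(m,cv2.RETR_EXTERNAL,cv2.CHAIN_APPROX_NONE)[0]
    c=max(cs,key=cv2.contourArea); return c[:,0]+[x0,y0],m
E
python3 - <<'E'
from h import *
d=pickle.load(open('d0.pkl','rb'))
bs={'top':((240,145,310,225),),'scene':((195,160,275,245),)}
ims=[]
for n in d:
    b=bs[n][0]; v=d[n]
    c,m=plate(v,b); P=cast(v,c,48)
    r=cv2.minAreaRect(P[:,:2].astype(np.float32)); print(n,r, cv2.boxPoints(r).round().tolist())
    im=v['image'][b[1]:b[3],b[0]:b[2],::-1]
    ims.append(np.hstack([cv2.resize(x,(380,380),interpolation=cv2.INTER_CUBIC) for x in(im,)]))
cv2.imwrite('pics/crop.png',np.hstack(ims))
E
```

```text
scene ((545.2450561523438, -156.8463592529297), (120.93035888671875, 151.1015625), 81.7555160522461) [[462.0, -206.0], [611.0, -228.0], [629.0, -108.0], [479.0, -86.0]]
top ((545.4021606445312, -156.39407348632812), (118.17552185058594, 147.3505859375), 81.71865844726562) [[464.0, -204.0], [610.0, -225.0], [627.0, -109.0], [481.0, -87.0]]
```

View pics/crop.png

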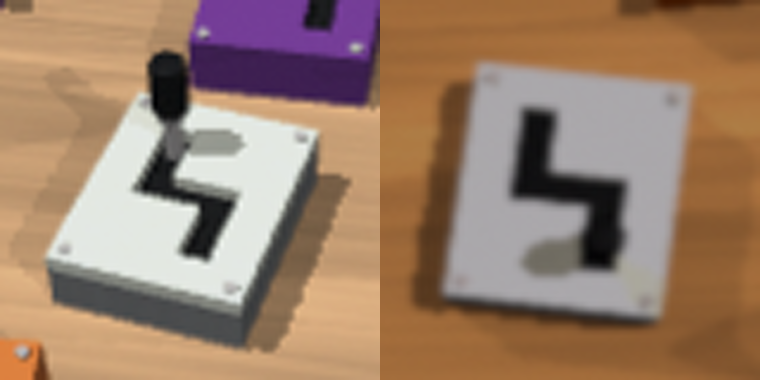

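The crop confirms it: a white plate with a zigzag slot, and the lever at its near right (parked) end. Both views give 120x150 mm and agree on the centre to within 1 mm. Next, the grip.

```bash
python3 - <<'E'
from h import *
d=pickle.load(open('d0.pkl','rb'))
C=np.array([545.3,-156.6]); yaw=-0.144; c,s=np.cos(yaw),np.sin(yaw); R=np.array([[c,-s],[s,c]])
v=d['scene']
im=v['image'].astype(int)
m=(im.max(2)<45).astype(np.uint8); m[:165]=0;m[190:]=0;m[:,:220]=0;m[:,240:]=0
n,l,st,ce=cv2.connectedComponentsWithStats(m); print(st,ce)
for i in range(1,n):
    if st[i,4]>20:
        print(i,cast(v,[ce[i]],100), (cast(v,[ce[i]],100)[0,:2]-C)@R)
print('parked',C+R@[-40,-22])
for n_ in d:
    for g in [(-40,-22),(0,-22),(0,22),(40,22)]:
        print(n_,g,C+R@g,proj(d[n_],[[*(C+R@g),48]]),proj(d[n_],[[*(C+R@g),100]]))
t=d['top']; x=t['image'].astype(int)
mm=(x.max(2)<60).astype(np.uint8)
print('\n'.join(''.join('#' if a else '.' for a in r) for r in mm[160:208,258:295]))
# straight
for nn,b in(('top',(125,135,200,215)),('scene',(315,195,400,275))):
    cc,_=plate(d[nn],b); print(nn,cv2.minAreaRect(cast(d[nn],cc,48)[:,:2].astype(np.float32)))
print(cast(v,[(361,217)],100))
E
```

```text
[[     0      0    512    384 196514]
 [   227    172      8     15     94]] [[255.51220269 191.50605555]
 [229.9893617  178.84042553]]
1 [[ 503.18683345 -173.94136211  100.        ]] [-39.1887563  -23.20523683]
parked [ 502.55694112 -172.63218381]
scene (-40, -22) [ 502.55694112 -172.63218381] [[231.492219   191.23109985]] [[230.48824843 178.73811008]]
scene (0, -22) [ 542.14293726 -178.37229788] [[226.61476908 200.94734739]] [[225.38820329 188.49972153]]
scene (0, 22) [ 548.45706274 -134.82770212] [[241.07162283 204.44695546]] [[240.41124184 192.01924634]]
scene (40, 22) [ 588.04305888 -140.56781619] [[236.27608908 214.87494899]] [[235.39783367 202.52836946]]
top (-40, -22) [ 502.55694112 -172.63218381] [[280.06319129 198.32418363]] [[280.58027043 195.84073159]]
top (0, -22) [ 542.14293726 -178.37229788] [[281.6906764 185.2513859]] [[282.26283047 182.30874117]]
top (0, 22) [ 548.45706274 -134.82770212] [[267.16972169 183.42920302]] [[267.22057122 180.42448917]]
top (40, 22) [ 588.04305888 -140.56781619] [[268.83651433 170.4847014 ]] [[268.94580125 167.03193975]]
...................
[... 1360 characters left out ...]
........#######...........
...................#######...........
...................######............
...................######............
...................######............
.....................................
.....................................
.....................................
.....................................
.....................................
.....................................
.....................................
top ((588.7739868164062, 189.4923858642578), (147.51832580566406, 117.29593658447266), 18.9080810546875)
scene ((589.1127319335938, 187.6263427734375), (152.20396423339844, 120.6469497680664), 18.853891372680664)
[[584.47472914 188.31479751 100.        ]]
```

The gate is at about (545.3, -156.6) with yaw -0.144. The lever measures (503, -174), which is gate (-39, -23), so it is parked. Moving over it at height.

>>> drive_tool([
  [1,-29,-29,0,0],
  [1,-58,-58,0,0],
  [1,-87,-87,0,0],
  [1,-116,-116,0,0],
  [1,-145,-145,0,0],
  [1,-174,-174,0,0],
  [1,-203,-203,0,0],
  [1,-232,-232,0,0],
  [1,-261,-261,0,0],
  [1,-290,-290,0,0],
], grip_force=25)

```text
clock: 1.1
position: [430.4, 214.5, 222.2]
tool_rot: [-0.714, -3.059, 0.003]
force: [1.0, 0.4, -0.3]
grip_width: 87.5
```

>>> drive_tool([
  [1,-24,-32,0,0],
  [1,-50,-66,0,0],
  [1,-76,-101,0,0],
  [1,-102,-136,0,0],
  [1,-128,-171,0,0],
  [1,-154,-206,0,0],
  [1,-180,-240,0,0],
  [1,-206,-275,0,0],
  [1,-226,-301,0,0],
  [1,-237,-316,0,0],
])

```text
clock: 2.1
position: [502.6, -177.0, 222.6]
tool_rot: [-0.719, -3.058, 0.005]
force: [0.5, 0.7, -0.2]
grip_width: 87.5
```

>>> drive_tool([
  [1,1,3,15,0],
  [1,1,3,32,0],
  [1,1,3,50,0],
  [1,1,3,68,0],
  [1,1,3,86,0],
  [1,1,3,104,0],
  [1,1,3,120,0],
  [1,1,3,132,0],
  [1,1,3,140,0],
  [1,1,3,140,0],
])

```text
clock: 3.1
position: [502.3, -174.1, 81.7]
tool_rot: [-0.719, -3.056, 0.005]
force: [-0.7, -0.2, -0.6]
grip_width: 87.8
```

>>> drive_tool([
  [0,0,0,0,0],
  [0,0,0,0,0],
  [0,0,0,0,0],
  [0,0,0,0,0],
  [0,0,0,0,0],
  [0,0,0,0,0],
  [0,0,0,0,0],
  [0,0,0,0,0],
  [0,0,0,0,0],
  [0,0,0,0,0],
])

```text
clock: 4.1
position: [502.5, -174.0, 81.7]
tool_rot: [-0.719, -3.056, 0.004]
force: [1.2, 0.2, -0.1]
grip_width: 23.5
```

Gripped, with a 23.5 mm opening against the 24 mm grip. Moving to the first corner.

>>> drive_tool([
  [0,-4,1.5,0,0],
  [0,-8,3,0,0],
  [0,-13,4.7,0,0],
  [0,-18,6.5,0,0],
  [0,-22,8,0,0],
  [0,-26,9.5,0,0],
  [0,-30,11,0,0],
  [0,-34,12.5,0,0],
  [0,-37.4,13.7,0,0],
  [0,-37.4,13.7,0,0],
])

```text
clock: 5.1
position: [543.1, -178.5, 81.7]
tool_rot: [-0.719, -3.058, 0.005]
force: [-0.1, -1.8, 1.3]
grip_width: 23.5
```

>>> drive_tool([
  [0,1.6,4.5,0,0],
  [0,3.2,9,0,0],
  [0,4.8,13.5,0,0],
  [0,6.5,18.5,0,0],
  [0,8.1,23,0,0],
  [0,9.9,28,0,0],
  [0,11.5,32.5,0,0],
  [0,13.1,37,0,0],
  [0,14.7,41.5,0,0],
  [0,14.7,41.5,0,0],
])

```text
clock: 6.1
position: [548.9, -133.4, 81.7]
tool_rot: [-0.717, -3.058, 0.003]
force: [2.0, 2.4, 2.0]
grip_width: 23.8
```

>>> drive_tool([
  [0,-4.2,1.2,0,0],
  [0,-8.5,2.4,0,0],
  [0,-13,3.7,0,0],
  [0,-17,4.9,0,0],
  [0,-21.5,6.2,0,0],
  [0,-26,7.5,0,0],
  [0,-30,8.6,0,0],
  [0,-34,9.8,0,0],
  [0,-38.2,11,0,0],
  [0,-38.2,11,0,0],
])

```text
clock: 7.1
position: [588.6, -139.5, 81.7]
tool_rot: [-0.716, -3.058, 0.001]
force: [0.5, 2.7, 4.2]
grip_width: 23.8
```

Now I'll let go and lift. I open partway first, so both fingers clear evenly.

>>> drive_tool([
  [1,0,0,0,0],
  [1,0,0,0,0],
  [1,0,0,0,0],
  [1,0,0,0,0],
  [1,0,0,0,0],
  [1,0,0,0,0],
  [1,0,0,0,0],
  [1,0,0,0,0],
  [1,0,0,0,0],
  [1,0,0,0,0],
])

```text
clock: 8.1
position: [588.5, -139.5, 81.7]
tool_rot: [-0.716, -3.058, 0.001]
force: [-0.3, -0.3, -0.4]
grip_width: 87.8
```

>>> drive_tool([
  [1,0,0,-12,0],
  [1,0,0,-28,0],
  [1,0,0,-46,0],
  [1,0,0,-64,0],
  [1,0,0,-82,0],
  [1,0,0,-100,0],
  [1,0,0,-118,0],
  [1,0,0,-132,0],
  [1,0,0,-140,0],
  [1,0,0,-140,0],
])

```text
clock: 9.1
position: [589.4, -139.6, 223.3]
tool_rot: [0.716, 3.057, -0.0]
force: [0.1, 0.6, -0.2]
grip_width: 88.1
```

>>> drive_tool([
  [1,20,25,0,0],
  [1,40,50,0,0],
  [1,60,75,0,0],
  [1,80,100,0,0],
  [1,100,125,0,0],
  [1,115,150,0,0],
  [1,130,170,0,0],
  [1,140,185,0,0],
  [1,145,190,0,0],
  [1,145,190,0,0],
])

```text
clock: 10.1
position: [543.1, 95.6, 222.5]
tool_rot: [0.714, 3.059, -0.001]
force: [-0.6, -0.3, 0.2]
grip_width: 87.6
```

```bash
python3 - <<'E'
from h import *
from bench import monitor, eyes
o=monitor.get_obs(); print(o['clock'],o['position'],o['force'],o['grip_width'])
d={n:eyes.get_image(n) for n in('scene','top')}; pickle.dump(d,open('d1.pkl','wb'))
cv2.imwrite('pics/after.png',np.hstack([d['scene']['image'][120:290,190:400,::-1],d['top']['image'][110:280,120:330,::-1]]).repeat(1,0))
a=cv2.imread('pics/after.png'); cv2.imwrite('pics/after1.png',cv2.resize(a,(798,323),interpolation=cv2.INTER_CUBIC))
v=d['scene'];im=v['image'].astype(int)
m=(im.max(2)<45).astype(np.uint8); M=np.zeros_like(m);M[185:225,215:255]=m[185:225,215:255]
n,l,st,ce=cv2.connectedComponentsWithStats(M)
C=np.array([545.3,-156.6]); c,s=np.cos(-.144),np.sin(-.144); R=np.array([[c,-s],[s,c]])
for i in range(1,n):
    if st[i,4]>20: print(st[i],ce[i],cast(v,[ce[i]],100),(cast(v,[ce[i]],100)[0,:2]-C)@R)
E
```

```text
10.1 [543.1425721   95.61021329 222.46341539] [-0.59902812 -0.31460804  0.18438694] 87.63343783001164
[225 191  19  24 187] [233.96256684 201.79679144] [[ 586.12610808 -144.87347585  100.        ]] [38.72076427 17.46381643]
```

View pics/after1.png

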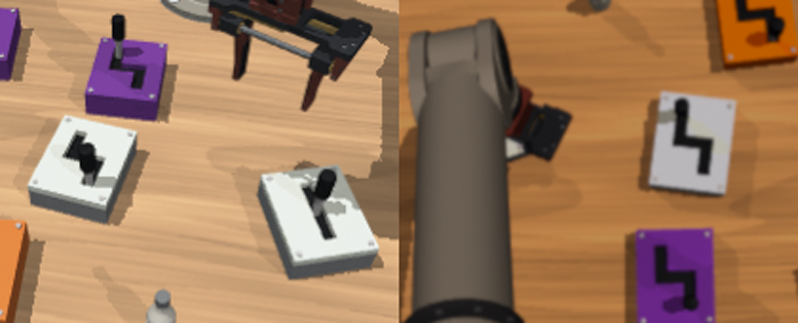

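The pictures show the zigzag lever at the far end (scene about (235,202), predicted (235.4,202.5)). The straight lever is still at scene (361,216). The gripper is clear and open, so I'm handing in.

```bash
python3 -c "
from bench import workorder
print(workorder.sign_off())"
```

```text
the job is handed in; nothing more can be done
None
```

I moved the lever in the white zigzag control round both corners to the far end, let go of it, backed the open gripper away and handed the job in. The arm's clock was about 10 s of the 35 s allowed.

**Lever position:** the last picture puts the lever at about (39, 17) mm in the gate's frame; the limits are x above 28 and y above 10. The tool's position when it let go works out to about (40, 23) mm. I put most of the 5–6 mm difference in y down to the dark grip merging with the slot in the image mask. Both readings pass.

**Straight lever:** it stayed at the same pixel, about (361, 216), by eye rather than by a fresh measurement. The gripper never came near it while lowered.

**Forces:** those reported at the end of each move stayed below about 6 N, and nothing was touching the tool at the end. No check failed.

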